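Find the weak clutch spring and push its reject tag down

TASK

Press each of the three sprung pads down by about a centimetre, so that its white drag ring is pushed down too, and feel which spring is the softest. Then push the red tag on the stand with the softest spring fully down and leave it there, leaving the other two tags up. Only push with the fingertips: pull no tag up, do not pick up or shift the tools and parts lying about, and finish with the hand clear.

Things in the scene. Friction and masses are not known exactly. Their poses are not given: they have to be found in the camera images.
- stand_left: the left (largest y) spring stand, fixed: dark steel base plate 150 (x) x 90 (y) x 12 mm, origin at the centre of its underside; pad axis at x = -37 mm, tag at x = +40 mm. The three stands look alike. Their springs are dealt anew each time: each about twice as stiff as the next, between 0.3 and 1.6 N/mm, after an equal preload of about 2 N; pressing any pad 10 mm takes under 18 N
- padtop_left (a point): point fixed to the left stand: the centre of its pressing pad's flat top while at rest, 80 mm above the bench (it does not follow the pad down). The pad is a round aluminium disc 44 mm across on a black sleeve with a flange, over a coil spring; it goes straight down by at most 25 mm and springs back when let go
- ring_left (a joint): how far the white drag ring of the left stand is pushed down its thin rod, in m: 0 at the start, 0.026 at most. The ring (16 mm across, 5 mm high, 33 mm to the +y side of the pad's axis in the stand's frame, top 45 mm above the bench) lies 1 mm below the pad's flange; the pad pushes it down and it stays at the deepest point reached
- tagtop_left (a point): centre of the flat top of the left stand's red tag: an upright blade, top 20 mm (along the line from pad to tag) x 36 mm, in a green post 34 x 48 mm, 77 mm from the pad's axis. Its top is 77 to 80 mm above the bench at the start; it slides straight down against about 4 N of friction to a stop at 60 mm (8 mm above the post) and stays where it is left
- tag_left (a joint): how far the red tag of the left stand has been pushed down, in m: 0 to 0.003 at the start, 0.020 fully down; negative if pulled up
- stand_middle: the middle spring stand, fixed: dark steel base plate 150 (x) x 90 (y) x 12 mm, origin at the centre of its underside; pad axis at x = -37 mm, tag at x = +40 mm. The three stands look alike. Their springs are dealt anew each time: each about twice as stiff as the next, between 0.3 and 1.6 N/mm, after an equal preload of about 2 N; pressing any pad 10 mm takes under 18 N
- padtop_middle (a point): point fixed to the middle stand: the centre of its pressing pad's flat top while at rest, 80 mm above the bench (it does not follow the pad down). The pad is a round aluminium disc 44 mm across on a black sleeve with a flange, over a coil spring; it goes straight down by at most 25 mm and springs back when let go
- ring_middle (a joint): how far the white drag ring of the middle stand is pushed down its thin rod, in m: 0 at the start, 0.026 at most. The ring (16 mm across, 5 mm high, 33 mm to the +y side of the pad's axis in the stand's frame, top 45 mm above the bench) lies 1 mm below the pad's flange; the pad pushes it down and it stays at the deepest point reached
- tagtop_middle (a point): centre of the flat top of the middle stand's red tag: an upright blade, top 20 mm (along the line from pad to tag) x 36 mm, in a green post 34 x 48 mm, 77 mm from the pad's axis. Its top is 77 to 80 mm above the bench at the start; it slides straight down against about 4 N of friction to a stop at 60 mm (8 mm above the post) and stays where it is left
- tag_middle (a joint): how far the red tag of the middle stand has been pushed down, in m: 0 to 0.003 at the start, 0.020 fully down; negative if pulled up
- stand_right: the right (smallest y) spring stand, fixed: dark steel base plate 150 (x) x 90 (y) x 12 mm, origin at the centre of its underside; pad axis at x = -37 mm, tag at x = +40 mm. The three stands look alike. Their springs are dealt anew each time: each about twice as stiff as the next, between 0.3 and 1.6 N/mm, after an equal preload of about 2 N; pressing any pad 10 mm takes under 18 N
- padtop_right (a point): point fixed to the right stand: the centre of its pressing pad's flat top while at rest, 80 mm above the bench (it does not follow the pad down). The pad is a round aluminium disc 44 mm across on a black sleeve with a flange, over a coil spring; it goes straight down by at most 25 mm and springs back when let go
- ring_right (a joint): how far the white drag ring of the right stand is pushed down its thin rod, in m: 0 at the start, 0.026 at most. The ring (16 mm across, 5 mm high, 33 mm to the +y side of the pad's axis in the stand's frame, top 45 mm above the bench) lies 1 mm below the pad's flange; the pad pushes it down and it stays at the deepest point reached
- tagtop_right (a point): centre of the flat top of the right stand's red tag: an upright blade, top 20 mm (along the line from pad to tag) x 36 mm, in a green post 34 x 48 mm, 77 mm from the pad's axis. Its top is 77 to 80 mm above the bench at the start; it slides straight down against about 4 N of friction to a stop at 60 mm (8 mm above the post) and stays where it is left
- tag_right (a joint): how far the red tag of the right stand has been pushed down, in m: 0 to 0.003 at the start, 0.020 fully down; negative if pulled up
- hub_c (a point): centre of a loose steel hub, 64 mm across the flange, 45 mm high, standing on the bench; to be left alone
- socket_center (a point): centre of a loose upright steel socket, 30 mm across, 42 mm high; to be left alone
- hammer_grip (a point): handle of a loose hammer about 280 mm long lying on the bench; to be left alone
- screwdriver_grip (a point): handle of a loose green screwdriver about 200 mm long lying on the bench; to be left alone
Not all that is in view belongs to the job. What is shaped like the stand_middle but purple or yellow is not meant. What is shaped like the stand_right but orange is not meant.

How it is judged:
On the way, in this order (a step that is already met when the one before it is completed fails the run):
1. all three pads have been pressed: every drag ring pushed down by more than 3 mm (value of joint each of ring_left, ring_middle, ring_right above 0.003 m), for 0.1 s.
2. the tag of the softest spring is fully down (((horizontal distance between padtop_left and cart_softest below 0.02 m and value of joint tag_left above 0.017 m) or (horizontal distance between padtop_middle and cart_softest below 0.02 m and value of joint tag_middle above 0.017 m) or (horizontal distance between padtop_right and cart_softest below 0.02 m and value of joint tag_right above 0.017 m))), for 0.2 s.
At the end, for the whole second after the job is handed in: the tag of the stand with the softest spring is down by more than 17 of its 20 mm and still, the other two tags are down by less than 6 mm, and every drag ring has been pushed down by more than 3 mm (all of step 1 and ((horizontal distance between padtop_left and cart_softest below 0.02 m and value of joint tag_left above 0.017 m) or (horizontal distance between padtop_middle and cart_softest below 0.02 m and value of joint tag_middle above 0.017 m) or (horizontal distance between padtop_right and cart_softest below 0.02 m and value of joint tag_right above 0.017 m)) and not ((not (horizontal distance between padtop_left and cart_softest below 0.02 m) and value of joint tag_left above 0.006 m) or (not (horizontal distance between padtop_middle and cart_softest below 0.02 m) and value of joint tag_middle above 0.006 m) or (not (horizontal distance between padtop_right and cart_softest below 0.02 m) and value of joint tag_right above 0.006 m)) and velocity of joint each of tag_left, tag_middle, tag_right below 0.005 m/s); the robot touches nothing.
It fails at once if the tag of a stiffer spring is pushed down by 6 mm or more ((not (horizontal distance between padtop_left and cart_softest below 0.02 m) and value of joint tag_left above 0.006 m) or (not (horizontal distance between padtop_middle and cart_softest below 0.02 m) and value of joint tag_middle above 0.006 m) or (not (horizontal distance between padtop_right and cart_softest below 0.02 m) and value of joint tag_right above 0.006 m)).
It fails at once if a tag is pulled up by more than 4 mm (value of joint any of tag_left, tag_middle, tag_right below -0.004 m).
It fails at once if a loose tool or part is lifted or shifted by more than 15 mm (distance of any of hub_c, socket_center, hammer_grip, screwdriver_grip from where it was at the start of the episode above 0.015 m).
It also fails if it takes over 43 s, if anything falls off the work surface, if the arm or the gripper's body presses on something with over 40 N, if the wrist force passes 120 N, or if a joint passes its speed limit or range.

ROBOT

A 6-joint arm with a two-finger parallel gripper is mounted at the origin on the work surface. World frame = base frame: x ahead of the robot, y to its left, z up, the work surface at z = 0. Lengths are in m, angles in rad, forces in N, time in s.
With the tool pointing down it reaches from about 0.425 to 0.95 m from the base axis. Payload 3.5 kg.
Tool frame: the origin (TCP) lies on the centre line of the jaws, within the pads' length; the fingertips stand 14 mm ahead of it and the grasp point (between the pads) lies 5 mm behind it (ctrl.finger_overhang is the distance from the TCP to the fingertips, in m); z points along the fingers, y is the line along which they close (so a half turn about z gives the same grasp; the last joint's range is limited). The gripper opens to 85 mm and grips with 20 to 120 N. Pads are 22 mm wide; open, the fingers measure 114 mm over their backs; the gripper's body (76 mm by 85 mm) begins 54 mm behind the grasp point. The pads swing forward as they close: fully open they stand 13 mm farther back than shut.
Start: joints at [-1.33, 0.286, 1.577, -0, 1.279, -0.15], TCP at [0.257, -0.624, 0.245] pointing down, gripper open.
Joint ranges: [-2.77, 2.77], [-0.9, 2.22], [0.21, 2.48], [-1.53, 4.67], [0.24, 2.81], [-2.84, 2.84]. Speed limits (rad/s): [2.79, 2.79, 3.14, 3.14, 3.14, 3.14].

INTERFACE

Orientations are given as a unit quaternion [x, y, z, w].
In Python, from plant import ctrl gives the robot as it stands.
- The arm moves only by the tool send_rows, never from a script. Its argument "moves" is text: rows parted by semicolons, each of 7 numbers parted by spaces: the turn, a rotation vector about the tool's x, y, z in units of 360 degrees (1.0 is 360 degrees), then the shift along the tool's x, y, z in units of 20 cm (1.0 is 20 cm), then the gripper's target within -1 to 1 (fully open at 1, half-way at 0, shut at -1). A call has 1 to 12 rows; each row is the pose to reach, as a shift and turn from the pose commanded when the call began, along the tool's axes at that moment, turning the shorter way round; what a row does not reach only later rows make up. A row lasts 1/8 s, in which the tool goes at most 62.5 mm and 10.7 degrees, less where a joint would pass 70% of its speed; a pose out of reach is approached as far as the arm can. A call with a number of a shift or a turn outside -1 to 1 is refused whole. A call with a gripper value outside its range is refused whole. The fingers move at their own pace and stop on an object; "newtons" is the grip in N (left out, the last holds). Time passes only in rows, so rows that repeat a pose let the fingers close. It gives the time, the measured TCP pose, the force, the opening and the grip force at its end, in the units of the state.
- ctrl.get_state(): the state, without advancing time (a new reading comes with each control period).
- ctrl.read_camera(name): name is "scene" or "top"; returns a dict with "image" (420x560x3 uint8, red, green, blue), "fovy" (degrees; the focal length in pixels is half the picture's height over the tangent of half this angle, whatever the lens; pixels are square), "cx", "cy" (the principal point, pixels), "extrinsics" (4x4, takes a point from camera to world coordinates). Camera axes: x right, y up, looking along -z (the intrinsics and any distortion apply to the point x, -y, -z); pixel columns grow to the right and rows downward; lengths in m; the calibration is good to about 2 mm. A picture is of the moment at which its call begins. There is no depth.
- ctrl.sign_off(): hands the job in; it is judged then, once.
The state is a dict: "time": time; "qpos": joint angles; "dq": joint speeds; "joint_efforts": joint torques, N m; "eef_pos": TCP position; "tcp_rot": TCP orientation; "contact_force": force on the tool from outside, world axes, zero at the start; "wrist_torque": the same for the moment, N m; "opening": opening from 0.0 (shut) to 1.0 (fully open); "finger_force": force on a finger pad.
Only numpy, scipy, OpenCV 4.12 (cv2) and the standard library are available. Lean on these libraries where they do the work, as an engineer would, in place of code of your own. Each camera call takes 0.05 s, during which the arm holds its last target. There are 200 camera calls.

## Working session

There is one attempt and no reset: what is moved stays moved. The work goes in short steps, Python scripts to look and compute and a tool call to move; the robot and the scene stay as the last step left them, time stands still between calls to the robot, and variables do not carry over. Pictures are saved under pics/ and viewed, at most 10 in all, crops included, and the job is handed in when it is done.

Besides the shell and the picture viewer there is one more tool, called after ">>>" by a JSON object that holds its "name" and its "arguments", one argument or row to a line. send_rows: Moves the arm, as the interface text tells. Its arguments: {"type":"object","properties":{"moves":{"type":"string"},"newtons":{"type":"number"}},"required":["moves"]}

```bash
mkdir -p pics
cat > h.py <<'E'
import numpy as np,cv2
from plant import ctrl
def shot(n,f):
    d=ctrl.read_camera(n); cv2.imwrite(f'pics/{f}.png',cv2.cvtColor(d['image'],cv2.COLOR_RGB2BGR))
    print(n,{k:np.round(v,4).tolist() if k!='image' and not isinstance(v,str) else 0 for k,v in d.items()}); return d
def ray(d,u,v,z):
    E=np.array(d['extrinsics']);f=d['image'].shape[0]/2/np.tan(np.radians(d['fovy'])/2)
    r=E[:3,:3]@np.array([(u-d['cx'])/f,-(v-d['cy'])/f,-1]);o=E[:3,3]
    return o+r*(z-o[2])/r[2]
E
python3 - <<'E'
from h import *
shot('top','t0');shot('scene','s0');print(ctrl.get_state())
E
```

```text
top {'image': 0, 'fovy': 56.9971, 'cx': 278.5497, 'cy': 211.8521, 'extrinsics': [[-0.0265, 0.9819, -0.1875, 0.3708], [-0.999, -0.0328, -0.0307, -0.027], [-0.0363, 0.1865, 0.9818, 0.9986], [0.0, 0.0, 0.0, 1.0]]}
scene {'image': 0, 'fovy': 44.9375, 'cx': 279.549, 'cy': 209.5325, 'extrinsics': [[-0.5074, -0.5029, 0.6997, 1.3357], [0.8617, -0.2917, 0.4152, 0.4586], [-0.0047, 0.8136, 0.5814, 0.7424], [0.0, 0.0, 0.0, 1.0]]}
{'time': 0.1, 'qpos': array([-1.32996944e+00,  2.87125568e-01,  1.57802710e+00,  9.25352726e-06,
        1.27861447e+00, -1.50002183e-01]), 'dq': array([-0.00078726, -0.00214631, -0.00325181,  0.00022232, -0.00176628,
        0.00028108]), 'joint_efforts': array([-1.39478075e-04, -4.07296801e+01, -2.93700349e+01, -1.79939802e-04,
        3.42761123e-03,  2.16365720e-06]), 'eef_pos': array([ 0.25703631, -0.62353403,  0.24405504]), 'tcp_rot': array([ 9.80966942e-01,  1.94171770e-01, -4.49324393e-05, -1.08631874e-03]), 'contact_force': array([-0.47933599, -0.68168843, -0.08551894]), 'wrist_torque': array([ 0.0126796 , -0.00283081,  0.01186224]), 'finger_force': 0.0, 'opening': 0.9965699898087068}
```

View pics/t0.png

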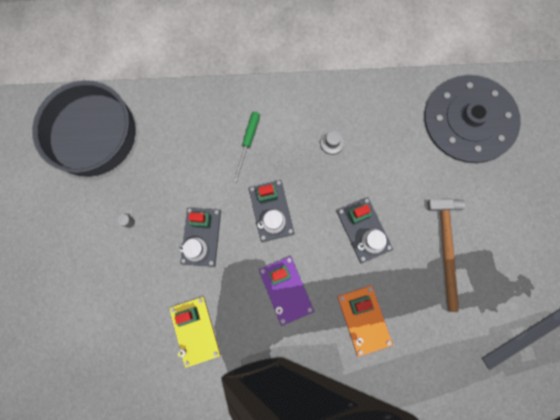

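View pics/s0.png

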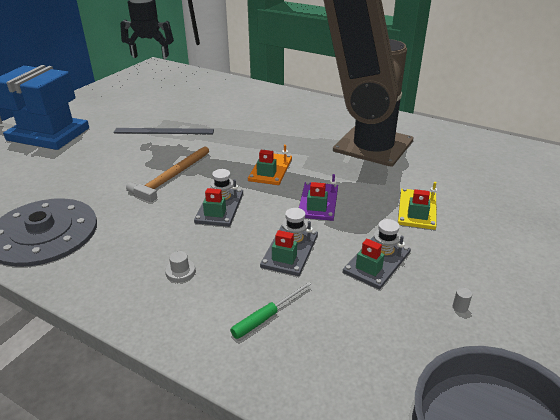

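Dark steel stands are the candidates: left (199,237), middle (272,210), right (365,230). The lookalikes are yellow (195,332), purple (287,290) and orange (365,320), so I am excluding those. A close crop and segmentation come next.

Run:
```python
from h import *
d=shot('top','t1');im=d['image'];c=im[165:280,165:405]
hsv=cv2.cvtColor(im,cv2.COLOR_RGB2HSV)
red=((hsv[...,0]<8)|(hsv[...,0]>172))&(hsv[...,1]>150)&(hsv[...,2]>100)
P={}
for n,(pu,pv),(tu,tv) in [('L',(194,249),(198,217)),('M',(274,221),(266,191)),('R',(376,241),(362,211))]:
    v,u=np.nonzero(red);k=(abs(u-tu)<16)&(abs(v-tv)<13);tc=(u[k].mean(),v[k].mean())
    g=im.min(2).astype(int);m=((g>175)).astype(np.uint8)
    nn,lab,st,ce=cv2.connectedComponentsWithStats(cv2.morphologyEx(m,cv2.MORPH_OPEN,np.ones((7,7),np.uint8)))
    i=1+np.argmin(np.hypot(*(ce[1:]-[pu,pv]).T));pc=ce[i]
    p=ray(d,*pc,.08);t=ray(d,*tc,.075)
    print(n,np.round(tc,1),np.round(pc,1),st[i],'pad',p.round(4),'tag',t.round(4),'dist',np.hypot(*(t-p)[:2]).round(4),'ang',np.degrees(np.arctan2(*(t-p)[1::-1])).round(1))
cv2.imwrite('pics/c1.png',cv2.resize(cv2.cvtColor(c,cv2.COLOR_RGB2BGR),(720,345),interpolation=cv2.INTER_CUBIC))
```

```text
top {'image': 0, 'fovy': 56.9971, 'cx': 278.5497, 'cy': 211.8521, 'extrinsics': [[-0.0265, 0.9819, -0.1875, 0.3708], [-0.999, -0.0328, -0.0307, -0.027], [-0.0363, 0.1865, 0.9818, 0.9986], [0.0, 0.0, 0.0, 1.0]]}
L [196.1 216.9] [191.5 248.2] [183 240  18  18 269] pad [0.4645 0.2127 0.08  ] tag [0.5414 0.2038 0.075 ] dist 0.0774 ang -6.6
M [265.7 190. ] [272.8 219.5] [264 211  19  18 294] pad [0.528 0.016 0.08 ] tag [0.603  0.0322 0.075 ] dist 0.0767 ang 12.1
R [361.5 210.6] [376.5 239.8] [368 231  18  19 285] pad [ 0.4713 -0.2282  0.08  ] tag [ 0.5437 -0.1986  0.075 ] dist 0.0782 ang 22.2
```

View pics/c1.png

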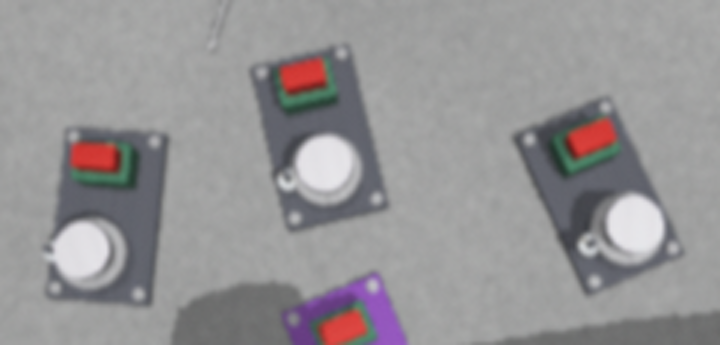

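The crop shows the three dark stands with white pads and red tags. At 77 to 78 mm, the pad-to-tag spacings match the description. The tool's yaw of about 22° suits pressing with shut fingers, so no turn is needed.

```bash
cat >> h.py <<'E'
from scipy.spatial.transform import Rotation as Ro
def to(p):
    s=ctrl.get_state();d=Ro.from_quat(s['tcp_rot']).inv().apply(np.array(p)-s['eef_pos'])/.2
    print('units',d.round(3),'F',s['contact_force'].round(2),'pos',s['eef_pos'].round(4),'t',s['time'])
E
python3 -c "
from h import *
print(ctrl.finger_overhang);to([.4713,-.2282,.12])"
```

```text
0.014
units [ 1.744 -1.419  0.624] F [-0.32  0.1   0.24] pos [ 0.257  -0.6236  0.2443] t 0.15
```

>>> {"name": "send_rows", "arguments": {
  "moves": "0 0 0 0.25 -0.2 0 -1; 0 0 0 0.5 -0.4 0 -1; 0 0 0 0.75 -0.6 0 -1; 0 0 0 0.95 -0.75 0 -1; 0 0 0 0.95 -0.75 0 -1"
}}

```text
time: 0.78
eef_pos: [0.3771, -0.4099, 0.245]
tcp_rot: [0.98, 0.197, 0.0, -0.0]
contact_force: [-0.2, 0.4, 0.2]
opening: 0.005
finger_force: 0.0
```

>>> {"name": "send_rows", "arguments": {
  "moves": "0 0 0 0.25 -0.2 0 -1; 0 0 0 0.5 -0.4 0.1 -1; 0 0 0 0.7 -0.6 0.3 -1; 0 0 0 0.8 -0.67 0.5 -1; 0 0 0 0.8 -0.67 0.55 -1; 0 0 0 0.8 -0.67 0.55 -1; 0 0 0 0.8 -0.67 0.55 -1"
}}

```text
time: 1.65
eef_pos: [0.4733, -0.2304, 0.1372]
tcp_rot: [0.981, 0.193, 0.001, 0.001]
contact_force: [0.5, -0.5, 0.6]
opening: -0.001
finger_force: 0.0
```

Run:
```python
from h import *
to([.4713,-.2282,.094])
d=shot('scene','s1')
cv2.imwrite('pics/s1c.png',cv2.resize(cv2.imread('pics/s1.png')[100:300,100:340],(720,600)))
```

```text
units [-0.005 -0.015  0.216] F [ 0.46 -0.47  0.65] pos [ 0.4733 -0.2304  0.1372] t 1.65
scene {'image': 0, 'fovy': 44.9375, 'cx': 279.549, 'cy': 209.5325, 'extrinsics': [[-0.5074, -0.5029, 0.6997, 1.3357], [0.8617, -0.2917, 0.4152, 0.4586], [-0.0047, 0.8136, 0.5814, 0.7424], [0.0, 0.0, 0.0, 1.0]]}
```

View pics/s1c.png

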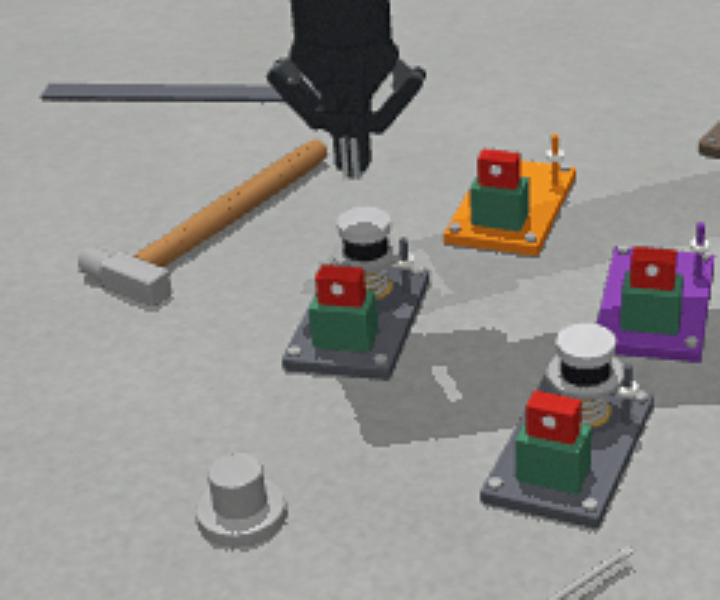

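The shut fingertips (crop 352,175) are over the right pad (365,220). Pressing next.

>>> {"name": "send_rows", "arguments": {
  "moves": "0 0 0 0 -0.01 0.1 -1; 0 0 0 0 -0.01 0.18 -1; 0 0 0 0 -0.01 0.21 -1; 0 0 0 0 -0.01 0.23 -1; 0 0 0 0 -0.01 0.25 -1; 0 0 0 0 -0.01 0.266 -1; 0 0 0 0 -0.01 0.266 -1; 0 0 0 0 -0.01 0.266 -1; 0 0 0 0 -0.01 0.266 -1"
}}

```text
time: 2.82
eef_pos: [0.4716, -0.2267, 0.0837]
tcp_rot: [0.981, 0.195, -0.001, -0.0]
contact_force: [-5.9, 0.9, 8.7]
opening: -0.002
finger_force: 4.2
```

```bash
python3 -c "
from h import *
to([.528,.016,.137])"
```

```text
units [ 0.723 -1.014 -0.267] F [-5.86  0.88  8.65] pos [ 0.4716 -0.2267  0.0837] t 2.825
```

>>> {"name": "send_rows", "arguments": {
  "moves": "0 0 0 0 0 -0.1 -1; 0 0 0 0 0 -0.27 -1; 0 0 0 0.2 -0.3 -0.27 -1; 0 0 0 0.4 -0.6 -0.27 -1; 0 0 0 0.6 -0.85 -0.27 -1; 0 0 0 0.72 -0.99 -0.27 -1; 0 0 0 0.72 -1 -0.27 -1; 0 0 0 0.72 -1 -0.27 -1; 0 0 0 0.72 -1 -0.27 -1"
}}

```text
time: 3.95
eef_pos: [0.5287, 0.0123, 0.1361]
tcp_rot: [0.981, 0.193, 0.0, 0.0]
contact_force: [-0.4, -0.1, 0.1]
opening: 0.001
finger_force: 0.0
```

```bash
python3 -c "
from h import *
to([.528,.016,.0838])"
```

```text
units [ 0.004 -0.019  0.262] F [-0.44 -0.06  0.09] pos [0.5287 0.0123 0.1361] t 3.95
```

>>> {"name": "send_rows", "arguments": {
  "moves": "0 0 0 0 -0.015 0.1 -1; 0 0 0 0 -0.015 0.18 -1; 0 0 0 0 -0.015 0.21 -1; 0 0 0 0 -0.015 0.23 -1; 0 0 0 0 -0.015 0.25 -1; 0 0 0 0 -0.015 0.262 -1; 0 0 0 0 -0.015 0.262 -1; 0 0 0 0 -0.015 0.262 -1; 0 0 0 0 -0.015 0.262 -1"
}}

```text
time: 5.08
eef_pos: [0.5279, 0.016, 0.0841]
tcp_rot: [0.981, 0.194, 0.0, 0.0]
contact_force: [-2.5, -2.3, 3.9]
opening: 0.001
finger_force: 2.4
```

```bash
python3 -c "
from h import *
to([.4645,.2127,.137])"
```

```text
units [ 0.082 -1.03  -0.265] F [-2.51 -2.32  3.89] pos [0.5279 0.016  0.0841] t 5.075
```

>>> {"name": "send_rows", "arguments": {
  "moves": "0 0 0 0 0 -0.1 -1; 0 0 0 0 0 -0.265 -1; 0 0 0 0 -0.3 -0.265 -1; 0 0 0 0.05 -0.6 -0.265 -1; 0 0 0 0.08 -0.85 -0.265 -1; 0 0 0 0.08 -0.99 -0.265 -1; 0 0 0 0.08 -1 -0.265 -1; 0 0 0 0.08 -1 -0.265 -1; 0 0 0 0.08 -1 -0.265 -1"
}}

```text
time: 6.2
eef_pos: [0.4667, 0.2065, 0.1366]
tcp_rot: [0.981, 0.193, 0.0, -0.0]
contact_force: [-0.6, -0.2, 0.4]
opening: -0.004
finger_force: 0.0
```

```bash
python3 -c "
from h import *
to([.4645,.2127,.0838])"
```

```text
units [ 0.002 -0.033  0.264] F [-0.57 -0.2   0.45] pos [0.4667 0.2065 0.1366] t 6.2
```

>>> {"name": "send_rows", "arguments": {
  "moves": "0 0 0 0 -0.03 0.1 -1; 0 0 0 0 -0.03 0.18 -1; 0 0 0 0 -0.03 0.21 -1; 0 0 0 0 -0.03 0.23 -1; 0 0 0 0 -0.03 0.25 -1; 0 0 0 0 -0.03 0.264 -1; 0 0 0 0 -0.03 0.264 -1; 0 0 0 0 -0.03 0.264 -1; 0 0 0 0 -0.03 0.264 -1"
}}

```text
time: 7.32
eef_pos: [0.4636, 0.2121, 0.0859]
tcp_rot: [0.981, 0.194, -0.002, 0.001]
contact_force: [-8.0, -4.4, 13.1]
opening: -0.0
finger_force: 6.3
```

>>> {"name": "send_rows", "arguments": {
  "moves": "0 0 0 0 0 -0.1 -1; 0 0 0 0 0 -0.265 -1; 0 0 0 0 0 -0.265 -1; 0 0 0 0 0 -0.265 -1; 0 0 0 0 0 -0.265 -1"
}}

```text
time: 7.95
eef_pos: [0.4631, 0.2126, 0.1355]
tcp_rot: [0.981, 0.194, -0.001, 0.0]
contact_force: [-0.8, -0.1, -0.3]
opening: 0.0
finger_force: 0.0
```

Run:
```python
from h import *
to([.603,.0322,.137])
shot('scene','s2')
cv2.imwrite('pics/s2c.png',cv2.resize(cv2.imread('pics/s2.png')[160:300,180:430],(800,448)))
```

```text
units [ 0.303  1.1   -0.009] F [-0.84 -0.11 -0.32] pos [0.4631 0.2126 0.1355] t 7.95
scene {'image': 0, 'fovy': 44.9375, 'cx': 279.549, 'cy': 209.5325, 'extrinsics': [[-0.5074, -0.5029, 0.6997, 1.3357], [0.8617, -0.2917, 0.4152, 0.4586], [-0.0047, 0.8136, 0.5814, 0.7424], [0.0, 0.0, 0.0, 1.0]]}
```

View pics/s2c.png

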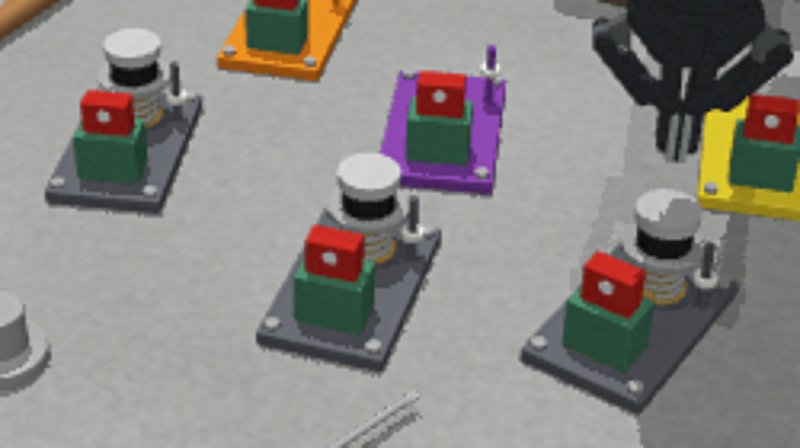

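All three rings are down: (178,97), (413,232) and (706,281), each well below its undisturbed place on the rod. Vertical forces at about 10 mm were 13.1 N left, 3.9 N middle and 8.7 N right, so the middle spring is softest. Next is its tag.

>>> {"name": "send_rows", "arguments": {
  "moves": "0 0 0 0.07 0.3 0 -1; 0 0 0 0.15 0.6 0 -1; 0 0 0 0.22 0.85 0 -1; 0 0 0 0.3 0.98 0 -1; 0 0 0 0.3 1 0 -1; 0 0 0 0.3 1 0 -1"
}}

```text
time: 8.75
eef_pos: [0.5946, 0.051, 0.1358]
tcp_rot: [0.981, 0.194, -0.001, -0.0]
contact_force: [-0.9, 0.1, -0.1]
opening: -0.0
finger_force: 0.0
```

```bash
python3 -c "
from h import *
to([.603,.0322,.074])"
```

```text
units [0.004 0.104 0.309] F [-0.92  0.11 -0.06] pos [0.5946 0.051  0.1358] t 8.75
```

>>> {"name": "send_rows", "arguments": {
  "moves": "0 0 0 0 0.1 0 -1; 0 0 0 0 0.1 0.1 -1; 0 0 0 0 0.1 0.18 -1; 0 0 0 0 0.1 0.22 -1; 0 0 0 0 0.1 0.26 -1; 0 0 0 0 0.1 0.29 -1; 0 0 0 0 0.1 0.31 -1; 0 0 0 0 0.1 0.32 -1; 0 0 0 0 0.1 0.325 -1; 0 0 0 0 0.1 0.325 -1; 0 0 0 0 0.1 0.325 -1; 0 0 0 0 0.1 0.325 -1"
}}

```text
time: 10.25
eef_pos: [0.6035, 0.0324, 0.074]
tcp_rot: [0.981, 0.194, -0.0, -0.0]
contact_force: [-6.7, 1.6, 11.9]
opening: -0.004
finger_force: 5.6
```

At the stop: the tips are at 60 mm with 12 N. Lifting clear.

>>> {"name": "send_rows", "arguments": {
  "moves": "0 0 0 0 0 -0.1 -1; 0 0 0 0 0 -0.4 -1; 0 0 0 0 0 -0.7 -1; 0 0 0 0 0.5 -0.7 -1; 0 0 0 0 1 -0.7 -1; 0 0 0 0 1 -0.7 -1; 0 0 0 0 1 -0.7 -1; 0 0 0 0 1 -0.7 -1"
}}

```text
time: 11.25
eef_pos: [0.6797, -0.1535, 0.2121]
tcp_rot: [0.981, 0.193, 0.0, 0.0]
contact_force: [0.8, 0.8, -1.3]
opening: -0.002
finger_force: 0.0
```

Run:
```python
from h import *
shot('scene','s3')
cv2.imwrite('pics/s3c.png',cv2.resize(cv2.imread('pics/s3.png')[160:300,180:430],(800,448)))
```

```text
scene {'image': 0, 'fovy': 44.9375, 'cx': 279.549, 'cy': 209.5325, 'extrinsics': [[-0.5074, -0.5029, 0.6997, 1.3357], [0.8617, -0.2917, 0.4152, 0.4586], [-0.0047, 0.8136, 0.5814, 0.7424], [0.0, 0.0, 0.0, 1.0]]}
```

View pics/s3c.png

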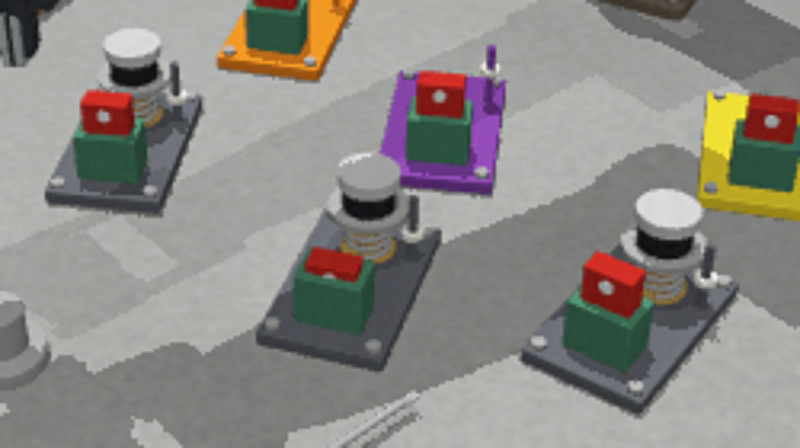

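The middle tag (335,265) is fully down, the other two tags (107,113) and (613,285) are up, and the hand is clear.

```bash
python3 -c "
from plant import ctrl
print(ctrl.sign_off())"
```

```text
the job is handed in; nothing more can be done
None
```

I pressed all three pads and their rings went down; the middle spring is the softest (3.9 N, against 8.7 N right and 13.1 N left), so I pushed its tag fully down, left the other two up and the hand clear, and handed the job in (no verdict was returned).

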